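# Unlock the medicine drawer

## Robot

A 6-joint arm with a two-finger parallel gripper is mounted at the origin on a cart in front of the work surface, level with it; the furniture and walls round the work are solid. World frame = base frame: x ahead of the robot, y to its left, z up, the work surface at z = 0. Lengths are in mm, angles in rad, forces in N, time in s.
With the tool pointing down it reaches from about 350 to 975 mm from the base axis. Payload 7.1 kg.
Tool frame: the origin (TCP) lies on the front face of the gripper's body, between the roots of the fingers; the fingertips stand 80 mm ahead of it and the grasp point (between the pads) lies 61 mm ahead of it (env.tips_ahead is the distance from the TCP to the fingertips, in mm); z points along the fingers, y is the line along which they close (so a half turn about z gives the same grasp; the last joint's range is limited). The gripper opens to 88 mm and grips with 3 to 60 N. Pads are 20 mm wide; open, the fingers measure 115 mm over their backs; the gripper's body (75 mm by 178 mm) begins 61 mm behind the grasp point.
Start: joints at [-1.308, 0.423, 1.63, -0, 1.089, -0.019], TCP at [173.822, -600.326, 302.675] pointing down, gripper open.
Joint ranges: [-3, 3], [-0.9, 2.11], [0.09, 2.58], [-1.31, 4.45], [0.11, 2.69], [-2.54, 2.54]. Speed limits (rad/s): [2.39, 2.39, 3.01, 3.14, 3.14, 3.14].

## Interface

Orientations are given as a unit quaternion [x, y, z, w].
In Python, from station import env, set_gripper, viewer, workorder gives the robot as it stands. Calls block until the motion is done:
- env.reach(position, orientation): joint-space move of the TCP to a pose.
- env.move_l(position, rot=None, rate=150, f_stop=None): straight line of the TCP; rot=None keeps the orientation; rate is the mean speed in mm/s. With f_stop (N) it stops when the force on the tool has changed by that much, and returns True; else False.
- env.move_joints(angles): joint-space move.
- set_gripper(opening): finger opening in mm; the grip force is fixed at half the most; returns when the fingers have stopped.
- env.hold(seconds).
- env.ik(position, orientation): joint angles nearest the present ones, or None.
- env.read_state(): the state.
- viewer.camera(name): name is "scene" or "top"; returns the picture (400x640x3 uint8, blue, green, red); there is no depth.
- viewer.camera_params(name): a dict with "fx", "fy", "cx", "cy" (pixels), "pose" (4x4, takes a point from camera to world coordinates). Camera axes: x right, y up, looking along -z (the intrinsics and any distortion apply to the point x, -y, -z); pixel columns grow to the right and rows downward; lengths in mm; the calibration is good to about 2 mm. A picture is of the moment at which its call begins. camera_params takes no time and is no camera call.
A pose or a line that the arm cannot do raises env.IKError and nothing moves.
- workorder.sign_off(): hands the job in; it is judged then, once.
The state is a dict: "time_s": time; "qpos": joint angles; "dq": joint speeds; "tau": joint torques, N m; "tool_pos": TCP position; "orientation": TCP orientation; "force": force on the tool from outside, world axes, zero at the start; "wrist_torque": the same for the moment, N m; "width": finger opening in mm; "grip_force": force on a finger pad.
Only numpy, scipy, OpenCV 4.12 (cv2) and the standard library are available. Lean on these libraries where they do the work, as an engineer would, in place of code of your own. Each camera call takes 0.05 s, during which the arm holds its last target. There are 200 camera calls.

## Task

Take the red-handled key out of its wooden stand, push it gently and fully home into the keyhole on top of the white medicine box (feel for the angle at which it drops in), then turn it clockwise until the hidden bolt lets go and the drawer springs out. Leave the key standing in the lock, do not force the key and do not disturb the other things.

Things in the scene. Friction and masses are not known exactly. Their poses are not given: they have to be found in the camera images.
- key_grip (a point): Centre of the key's upright red handle: 32 mm wide along its x, 14 mm thick along y (grasp across the thickness), 44 mm tall along z. The key is one rigid piece, about 70 g, 80 mm long. Below this centre: handle's lower end at 22 mm, neck 12 mm across, steel collar 20 mm across from 28 to 33 mm, shank 8 mm across down to the rounded tip at 58 mm. The bit lies along the handle's x.
- key_tip (a point): The key's rounded lower tip, 58 mm below the handle's centre; z up along the key. From the tip up: a bare round pilot 8 mm across and 7 mm long, then the flat bit, 7 to 15 mm above the tip, 24 mm long along x (alike on both sides of the shank) and 4 mm thick along y, then the bare shank, and the collar's underside 25 mm above the tip.
- key_stand: Fixed wooden block, 70 x 56 x 36 mm, origin under its centre. The key stands loosely (1 to 1.5 mm play) in a pocket at its centre, collar on the block's top, handle centre 69 mm above the worktop, handle's width along the block's x; it lifts out straight up, clear after 30 mm.
- lockbox: Fixed white box, 130 deep (x) x 120 wide (y) x 90 mm tall, origin under its centre, drawer front with a green cross towards its -x. On its top the square brass key plate, 46 mm wide, stands 3 mm proud. Pressing the key on the lock with more than 50 N damages it.
- keyhole (a point): Centre of the keyhole on the brass plate's upper face; z up, x and y those of the box. Straight down through the 8 mm plate: a 10 mm square hole for the pilot with a 6 mm wide slot on both sides for the bit, 27 mm over all. Plate and slot are turned together, at an unmeasured angle of up to 0.75 rad either way from the box's x axis: see or feel it. A half turn of the key fits as well.
- follower (a joint): The lock's hidden works, turned by the fully inserted key: 0 locked, growing clockwise seen from above to the stop at 1.1 rad; about 0.06 N m of friction; stays where left. The bit has up to 0.2 rad of play before it takes them along, so the key turns up to 1.3 rad from the slot. The hidden bolt lets the drawer go at about 0.85 rad. Once turned the key cannot come out.
- lock_seat (a point): Where the handle's centre is with the key fully home: 33 mm above the plate's face, collar on the plate. With the pilot in the hole but the bit across the slot, the bit rests on the plate and the handle's centre is 18 mm higher than this; within about 0.08 rad of the slot the bit drops in. Only in the last 2 mm is the bit clear below the plate and free to turn.
- drawer (a joint): How far the drawer at the front of the box has come out: 0 shut and bolted, 0.035 m sprung out fully towards the box's -x. A spring drives it as soon as the bolt lets go; it carries a 16 mm knob and needs no pull.
- tumbler: Bystander: clear glass tumbler, 81 mm across, 91 mm tall; origin under its centre.
- salt_shaker: Bystander: glass salt shaker with a grey top, 44 mm across, 90 mm tall; origin under its centre.
- mandarin: Bystander: mandarin, about 54 mm across; origin underneath.
- scrub_brush: Bystander: white scrubbing brush with blue bristles, 30 x 85 x 55 mm; origin underneath.
- tin_small: Bystander: small food tin, 58 mm across, 72 mm tall; origin under its centre.

How it is judged (in metres and radians):
On the way:
1. the key is fully home in the lock (handle centre less than 35.5 mm above the keyhole's face, on its axis, upright) while the drawer is still shut (z of key_grip in the frame of keyhole below 0.0355 m and horizontal distance between key_grip and keyhole below 0.008 m and angle between key_grip's own z axis and vertical below 0.2 rad and value of joint drawer below 0.01 m), for 0.1 s.
At the end, for the whole second after the job is handed in: the drawer has sprung out by more than 25 mm and the released key stands in the lock: handle centre less than 37 mm above the keyhole's face and within 12 mm of its axis, tilted less than 0.25 rad (value of joint drawer above 0.025 m and z of key_grip in the frame of keyhole below 0.037 m and horizontal distance between key_grip and keyhole below 0.012 m and angle between key_grip's own z axis and vertical below 0.25 rad); the robot touches nothing.
It fails at once if the key is forced against the box or its lock with more than 50 N (contact force between key and lockbox above 50 N).
It fails at once if a bystander is moved by more than 30 mm (distance of any of tumbler, salt_shaker, mandarin, scrub_brush, tin_small from where it was at the start of the episode above 0.03 m).
It also fails if it takes over 64 s, if anything falls off the work surface, if the arm or the gripper's body presses on something with over 40 N, if the wrist force passes 120 N, or if a joint passes its speed limit or range.

## Working session

There is one attempt and no reset: what is moved stays moved. The work goes in short steps, each a Python script; the robot and the scene stay as the last script left them, time stands still between calls to the robot, and variables do not carry over. Pictures are saved under pics/ and viewed, at most 10 in all, crops included, and the job is handed in when it is done.

```bash
ls; mkdir -p pics; python3 - <<'E'
from station import env, viewer
import cv2
for n in ("scene","top"):
    cv2.imwrite(f"pics/{n}0.png",viewer.camera(n)); p=viewer.camera_params(n); print(n,{k:(v if k!='pose' else v.round(3).tolist()) for k,v in p.items()})
E
```

```text
pics
scene {'fx': 459.92139142266205, 'fy': 459.92139142266205, 'cx': 318.0125291236004, 'cy': 198.6223593400527, 'pose': [[-0.624, 0.385, -0.68, -267.497], [-0.781, -0.288, 0.554, 560.491], [0.017, 0.877, 0.481, 708.345], [0.0, 0.0, 0.0, 1.0]]}
top {'fx': 466.5141761951775, 'fy': 466.5141761951775, 'cx': 330.19926144336, 'cy': 194.74432863008988, 'pose': [[-0.094, 0.974, -0.206, 307.521], [-0.996, -0.093, 0.015, -113.978], [-0.004, 0.206, 0.978, 1500.861], [0.0, 0.0, 0.0, 1.0]]}
```

View pics/scene0.png

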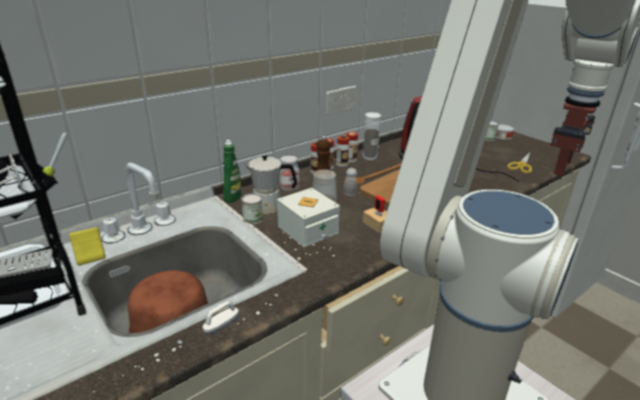

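View pics/top0.png

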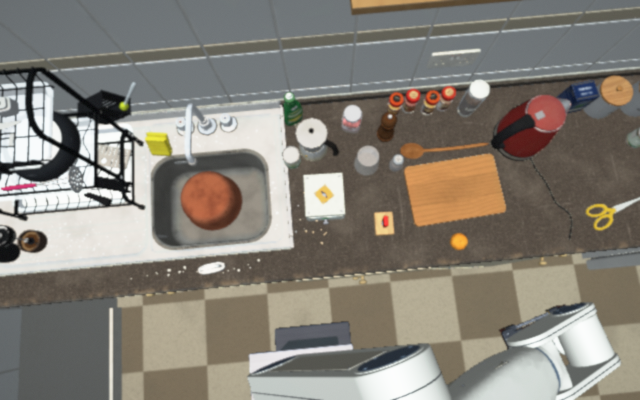

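The top view shows the box near (324,196), with its brass plate at (324,194). The stand and red key are near (385,223). I'll enlarge that area.

```bash
python3 - <<'E'
import cv2,numpy as np
a=cv2.imread("pics/top0.png"); b=cv2.imread("pics/scene0.png")
A=cv2.resize(a[165:245,295:405],None,fx=7,fy=7,interpolation=cv2.INTER_CUBIC)[:, :770]
cv2.imwrite("pics/topcrop.png",A)
B=cv2.resize(b[180:250,270:395],None,fx=6,fy=6,interpolation=cv2.INTER_CUBIC)
cv2.imwrite("pics/scenecrop.png",B)
E
cat > h.py <<'E'
from station import env,set_gripper,viewer,workorder
import numpy as np,cv2
from scipy.spatial.transform import Rotation as R
def ray(n,u,v,z):
    p=viewer.camera_params(n);T=p["pose"]
    d=T[:3,:3]@np.array([(u-p["cx"])/p["fx"],-(v-p["cy"])/p["fy"],-1]);o=T[:3,3]
    return (o+d*(z-o[2])/d[2])[:2]
def proj(n,P):
    p=viewer.camera_params(n);T=p["pose"];c=T[:3,:3].T@(np.array(P)-T[:3,3])
    return np.array([p["cx"]+p["fx"]*c[0]/-c[2],p["cy"]-p["fy"]*c[1]/-c[2]])
def quat(a): # tool down, tool y axis (closing) at world yaw a
    y=np.array([np.cos(a),np.sin(a),0]);z=np.array([0,0,-1.]);x=np.cross(y,z)
    return R.from_matrix(np.c_[x,y,z]).as_quat()
E
```

```text
(no output)
```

View pics/topcrop.png

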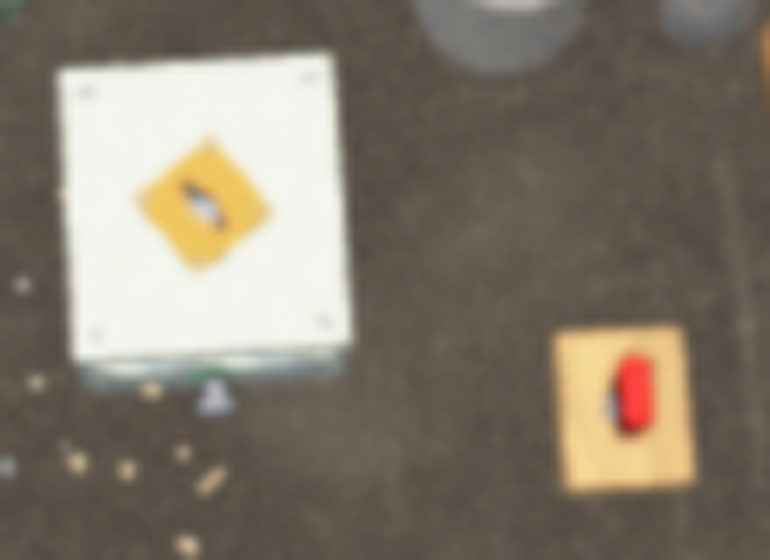

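View pics/scenecrop.png

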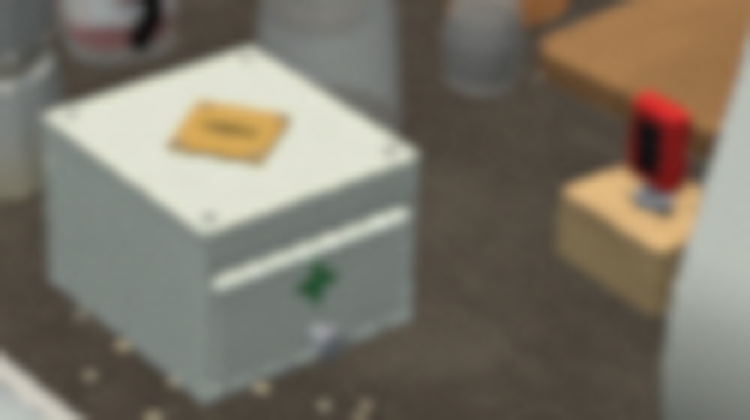

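The top crop shows the plate corners at about (210,138), (272,212), (197,272) and (136,200). The dark slot runs from (183,183) to (225,228). The stand's top corners are about (557,332), (683,326), (697,484) and (565,491). In the scene crop the plate centre is at about (231,131) and the handle at (660,142).

```bash
python3 - <<'E'
from h import *
f=lambda x,y:(295+(x+.5)/7-.5,165+(y+.5)/7-.5)
def W(pts,z): return np.array([ray("top",*f(*p),z) for p in pts])
for n,pts,z in [("plate",[(210,138),(272,212),(197,272),(136,200)],93),("box",[(57,68),(333,53),(354,345),(73,362)],90),("stand",[(557,332),(683,326),(697,484),(565,491)],36),("slot",[(183,183),(225,228)],91),("redtop",[(637,358),(637,428)],91)]:
    w=W(pts,z); e=np.diff(np.r_[w,w[:1]],axis=0)
    print(n,w.mean(0).round(1),np.hypot(*e.T).round(1),np.arctan2(e[:,1],e[:,0]).round(3))
g=lambda x,y:(270+(x+.5)/6-.5,180+(y+.5)/6-.5)
print("scene plate",ray("scene",*g(231,131),93),"handle",ray("scene",*g(660,142),69))
# red centroid & subpixel
a=cv2.imread("pics/top0.png").astype(int)
m=((a[...,2]>150)&(a[...,1]<90))[210:240,370:400]; v,u=np.nonzero(m); print(ray("top",u.mean()+370,v.mean()+210,85))
print(env.read_state()["force"],[env.ik([600,0,300],quat(t)) for t in (0,1.57,-1.57)])
E
```

```text
plate [ 608.4 -116.2] [43.3 42.5 42.1 43. ] [-2.55   2.161  0.602 -0.954]
box [ 608.9 -116.4] [123.2 132.3 123.2 132.9] [-1.61   3.112  1.537 -0.029]
stand [ 509.1 -297.7] [57.4 72.3 59.6 72.6] [-1.618  3.107  1.529 -0.064]
slot [ 608.7 -116.3] [27.6 27.6] [-2.495  0.647]
redtop [ 507.6 -296.6] [30.8 30.8] [ 3.023 -0.119]
scene plate [ 606.21837247 -116.37201539] handle [ 509.47284678 -299.37786151]
[ 506.8075855  -295.22754348]
[-0.26412342  0.23770632  0.21916586] [array([-1.98346338e-02,  3.89740334e-01,  1.68917089e+00, -4.44089210e-16,
        1.06268143e+00, -1.98346338e-02]), array([-1.98346338e-02,  3.89740334e-01,  1.68917089e+00, -4.44089210e-16,
        1.06268143e+00, -1.58983463e+00]), array([-1.98346338e-02,  3.89740334e-01,  1.68917089e+00, -4.44089210e-16,
        1.06268143e+00,  1.55016537e+00])]
```

```bash
python3 - <<'E'
from h import *
K=np.array([508,-297]);q=quat(-1.62)
env.reach([*K,69+61+100],q); set_gripper(60)
print(env.move_l([*K,69+61],rate=80,f_stop=8)); 
a=viewer.camera("scene"); b=viewer.camera("top")
w=set_gripper(0); s=env.read_state(); print(w,s["width"],s["grip_force"],s["force"],s["tool_pos"],s["time_s"])
print(env.move_l([*K,69+61+40],rate=60,f_stop=15)); s=env.read_state(); print(s["force"],s["width"])
env.move_l([*K,210+61],rate=150)
env.reach([608,-116.3,210+61],quat(-0.97)); s=env.read_state(); print(s["force"],s["width"],s["time_s"],s["tool_pos"],s["qpos"])
for n,(r,c) in {"scene":((120,250),(250,390)),"top":((140,250),(270,400))}.items():
    i=viewer.camera(n)[r[0]:r[1],c[0]:c[1]]; cv2.imwrite(f"pics/{n}1.png",i)
a,b=[cv2.resize(cv2.imread(f"pics/{n}1.png"),(390,380),interpolation=cv2.INTER_CUBIC) for n in("scene","top")]
cv2.imwrite("pics/both1.png",np.hstack([a,b]))
E
```

```text
False
False 13.870354997396554 29.999328553676605 [ 0.10646942 -0.05874946 -0.04579049] [ 507.97251658 -296.98453804  129.97363331] 4.675
False
[ 0.9323044   0.09666522 -1.24524245] 13.625258199816123
[-0.16266366 -0.38687493  0.06728559] 14.150986701841738 7.1583 [ 607.46013101 -116.88610919  270.31978146] [-2.09147076e-01  4.51319835e-01  1.66849218e+00 -5.84904190e-04
  1.02309653e+00  7.62560861e-01]
```

View pics/both1.png

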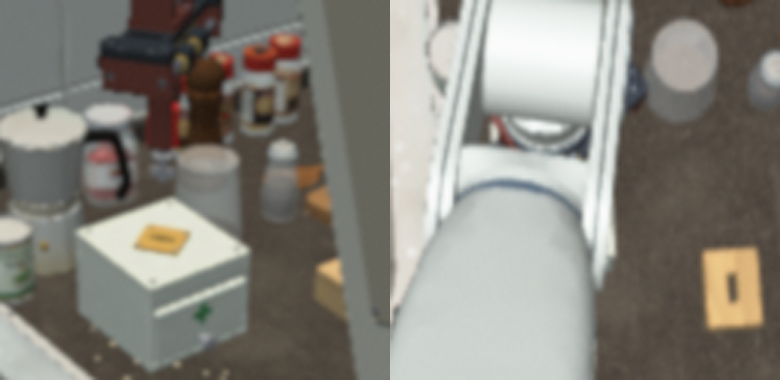

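The left half shows the key held under the fingers, with its steel at about (163,165). The right half shows the empty pocket at about (733,288), which I can use to work out where the key sits in the grip.

```bash
python3 - <<'E'
from h import *
print("pocket",ray("top",270+(733.5-390)/3-.5,140+288.5/3.4545-.5,36))
# move low so that tip ~12mm over plate; look closely
env.move_l([608,-116.3,93+58+12+61],rate=100); env.hold(.3)
s=env.read_state();print(s["tool_pos"],s["force"])
i=viewer.camera("scene"); cv2.imwrite("pics/s2full.png",i)
c=cv2.resize(i[150:225,265:365],None,fx=7.5,fy=7.5,interpolation=cv2.INTER_CUBIC); cv2.imwrite("pics/s2.png",c)
t=np.array(s["tool_pos"])
for n,P in {"tip":t-[0,0,119],"collar":t-[0,0,61+30.5],"hole":[608.4,-116.2,93]}.items(): print(n,((proj("scene",P)-[265,150]+.5)*7.5-.5).round(1))
E
```

```text
pocket [ 508.53349492 -297.87028438]
[ 608.26494065 -116.32321517  224.62040122] [ 0.39063044  0.31105118 -1.22336358]
tip [323.1 356.5]
collar [323.6 289.7]
hole [322.4 386.7]
```

View pics/s2.png

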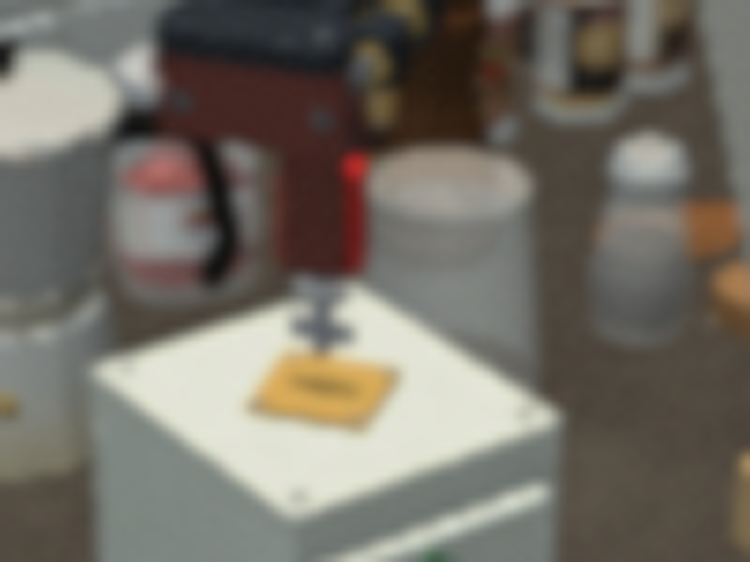

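The tip is at about (320,352), against a predicted (323,356). The plate centre is at about (324,389). The key is aligned to about 1 mm, so I'll feel for the hole gently.

```bash
cat >> h.py <<'E'
def probe(xy,yaw,zt,f=6,rate=15):
    hit=env.move_l([*xy,zt+61],rot=quat(yaw),rate=rate,f_stop=f); s=env.read_state()
    return hit,s["tool_pos"][2]-61-93,s
E
python3 - <<'E'
from h import *
C=np.array([608,-116.6]);yaw=-.97
env.move_l([*C,93+61+61],rate=60)
offs=sorted([(i*1.3,j*1.3) for i in range(-2,3) for j in range(-2,3)],key=lambda o:np.hypot(*o))
for k,o in enumerate(offs[:9]):
    hit,h,s=probe(C+o,yaw,93+48.5)
    print(np.round(o,1),hit,round(h,2),s["force"].round(1),s["tool_pos"][:2].round(2),s["wrist_torque"].round(2),s["time_s"])
    if h<54: break
    env.move_l([*(C+o),93+60.5+61],rate=40)
    env.move_l([*(C+offs[k+1]),93+60.5+61],rate=40)
E
```

```text
[0. 0.] False 48.59 [ 0.7 -0.7 -1.3] [ 608.06 -116.61] [-0.01 -0.01 -0.02] 9.5083
```

```bash
python3 - <<'E'
from h import *
C=np.array([608,-116.6])
hit,h,s=probe(C,-.97,93+31,f=8,rate=20)
print(hit,round(h,2),s["force"].round(1),s["tool_pos"].round(2),s["wrist_torque"].round(2),s["width"],s["time_s"])
E
```

```text
True 32.89 [-1.2 -0.7  5.7] [ 607.89 -116.58  186.89] [0.02 0.19 0.  ] 13.822158592699026 10.25
```

```bash
python3 - <<'E'
from h import *
env.hold(.3); p=np.array(env.read_state()["tool_pos"]); p[2]=93+33+61
for d in np.arange(.1,1.19,.12):
    env.move_l(p,rot=quat(-.97-d),rate=20); s=env.read_state()
    print(round(d,2),s["force"].round(1),s["wrist_torque"].round(2),s["tool_pos"].round(1),round(s["time_s"],2))
    if np.linalg.norm(s["force"])>20 or abs(s["wrist_torque"][2])>.6: break
cv2.imwrite("pics/s3.png",cv2.resize(viewer.camera("scene")[150:270,250:390],None,fx=5,fy=5,interpolation=cv2.INTER_CUBIC))
E
```

```text
0.1 [ 0.3 -0.   0.9] [ 0.13 -0.    0.02] [ 607.9 -116.5  186.9] 10.8
0.22 [-0.7  2.4  1.7] [ 0.49  0.1  -0.03] [ 607.8 -116.3  186.9] 11.07
0.34 [-0.9  2.4  1.1] [0.66 0.14 0.03] [ 607.8 -116.3  186.9] 11.33
0.46 [-0.5  3.3  2.1] [0.88 0.12 0.04] [ 607.8 -116.3  187. ] 11.6
0.58 [-1.   4.2  2.4] [1.09 0.1  0.07] [ 607.8 -116.3  186.9] 11.87
0.7 [-0.5  4.8  1.7] [1.07 0.12 0.08] [ 607.8 -116.3  187. ] 12.13
0.82 [-0.4  5.   1. ] [1.18 0.15 0.02] [ 607.8 -116.3  187. ] 12.4
0.94 [-0.   4.5  1.9] [1.05 0.14 0.03] [ 607.8 -116.4  187. ] 12.67
1.06 [-0.2  6.5  1.7] [1.34 0.09 0.06] [ 607.9 -116.3  187. ] 12.93
1.18 [-0.2  6.3  1.5] [1.36 0.03 0.07] [ 607.9 -116.2  187. ] 13.2
```

View pics/s3.png

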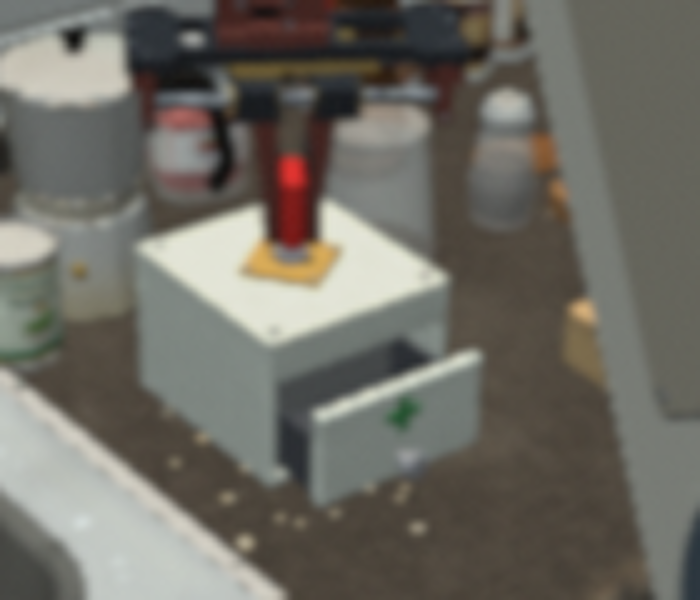

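The drawer, with its green cross at (405,412), has sprung well out. The key stands with its collar on the plate at (292,258). I'll release it and retreat straight up, opening only part way.

```bash
python3 - <<'E'
from h import *
set_gripper(50); p=np.array(env.read_state()["tool_pos"])
print(env.move_l(p+[0,0,130],rate=80,f_stop=10)); env.hold(.5); s=env.read_state(); print(s["force"],s["time_s"])
cv2.imwrite("pics/s4.png",cv2.resize(viewer.camera("scene")[150:270,250:390],None,fx=5,fy=5,interpolation=cv2.INTER_CUBIC))
E
```

```text
False
[ 0.26698428 -0.22817877  0.01356384] 16.2583
```

View pics/s4.png

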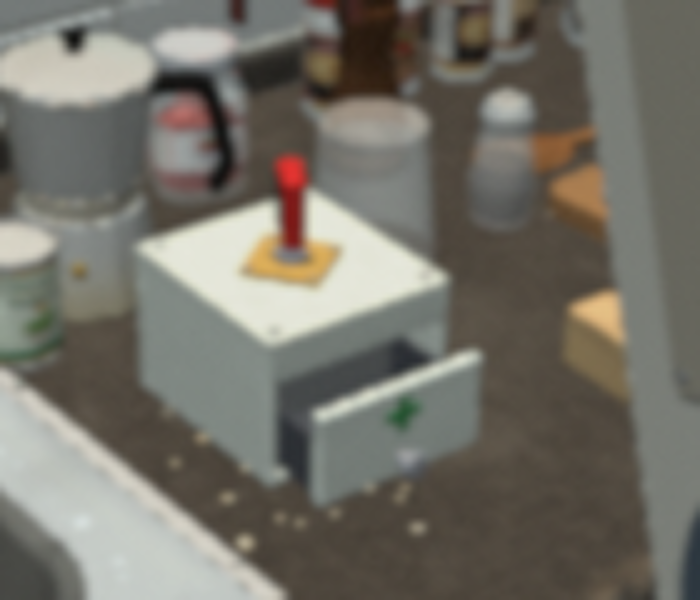

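The key stands upright at (290,210) with its collar on the plate. The drawer is out and the gripper is clear.

```bash
python3 -c "
from h import *
print(workorder.sign_off())"
```

```text
the job is handed in; nothing more can be done
None
```

The job is handed in: the key went fully home, I turned it about 1.18 rad clockwise, the drawer sprang out, and the key was left standing upright in the lock with the gripper clear. The sign-off returned no verdict.

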